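Snap a cuff case shut and put it in the tote

ROBOT

A 6-joint arm with a two-finger parallel gripper is mounted at the origin on the work surface. World frame = base frame: x ahead of the robot, y to its left, z up, the work surface at z = 0. Lengths are in m, angles in degrees, forces in N, time in s.
With the tool pointing down it reaches from about 0.25 to 0.725 m from the base axis. Payload 9.7 kg.
Tool frame: the origin (TCP) lies at the very end of the fingers, on their centre line; the grasp point (between the pads) lies grasp_offset behind it (grasp_offset is the distance from the TCP to the grasp point, in m); z points along the fingers, y is the line along which they close (so a half turn about z gives the same grasp; the last joint's range is limited). The gripper opens to 85 mm and grips with 20 to 120 N. Pads are 22 mm wide; open, the fingers measure 114 mm over their backs; the gripper's body (76 mm by 85 mm) begins 54 mm behind the grasp point. The pads swing forward as they close: fully open they stand 13 mm farther back than shut.
Start: joints at [68.812, 4.979, 10.078, 95.1, 0, 90], TCP at [0.199, 0.513, 0.231] pointing down, gripper open.
Joint ranges: [-179.16, 179.16], [-48.56, 103.87], [-65.8, 70.77], [-126.05, 130.52], [-82.76, 87.17], [-180, 180]. Speed limits (degrees/s): [127.2, 127.2, 147.25, 180, 180, 180].

INTERFACE

Orientations are given as [roll, pitch, yaw] about the fixed x, y, z axes, in that order (R = Rz(yaw) Ry(pitch) Rx(roll)).
In Python, from workcell import get_obs, camera, calibration, job_done, recognise, cut_out, mark_of, grasp_offset gives the robot as it stands.
- The arm moves only by the tool servo_tool, never from a script. Its argument "moves" is a list of rows, each a list of 3 entries, a list of its own where there are three numbers: the turn, a rotation vector about the tool's x, y, z in degrees, then the shift along the tool's x, y, z in m, then the opening in per cent of the stroke, from 0 (shut) to 100 (fully open). In form: [[[ax, ay, az], [x, y, z], claw], ...]. A call has 1 to 12 rows; each row shifts and turns the commanded pose from where the row before left it, along the tool's axes as they then stand; what a row does not reach is not made up. A row lasts 1/10 s, in which the tool goes at most 50 mm and 8.59 degrees, less where a joint would pass 70% of its speed; a pose out of reach is approached as far as the arm can. A call is refused whole if a number of a shift passes 0.05 or a number of a turn 8.59, either way. A call with a gripper value outside its range is refused whole. The fingers move at their own pace and stop on an object; "force" is the grip in N (left out, the last holds). Time passes only in rows, so rows that do not move let the fingers close. It gives the time, the measured TCP pose, the force, the opening and the grip force at its end, in the units of the state.
- get_obs(): the state, without advancing time (a new reading comes with each control period).
- camera(name): name is "side" or "top"; returns (picture, depth): 420x560x3 uint8, red, green, blue; 420x560 float32, m along the optical axis (not along the pixel's ray), 0 where there is no reading.
- calibration(name): a dict with "camera_matrix" (3x3 intrinsics, pixels), "dist" ([k1, k2, p1, p2, k3] as OpenCV has them; the pictures are not rectified), "R" (3x3) and "t" (3): a world point X has camera coordinates R X + t. Camera axes: x right, y down, z forward; pixel columns grow to the right and rows downward; lengths in m; the calibration is good to about 2 mm. A picture is of the moment at which its call begins. calibration takes no time and is no camera call.
- job_done(): hands the job in; it is judged then, once.
Trained networks look in the newest picture that a camera, given by its name, has taken for a name from the list of things; names that differ only in an ending like _2 or _b are one class to them, and where a whole thing is asked for, a point or a joint stands for the part that bears it (a point fixed in the world has none). Each returns a list of dicts, best first, with "score" (0 to 1); they miss things now and then, are a little off and sometimes report something else, mostly with a low value. They report only what shows in the picture. A call takes as long as a camera call. They do not tell look-alikes from the thing itself.
- recognise(name, camera): "xyz" ([x, y, z] in m, in the coordinates of the camera as it stood for that picture, good to about 4 mm: the middle of the surface that is visible of it).
- cut_out(name, camera): "mask" (420x560 bool, what is visible of it).
- mark_of(name, camera): "xyz" ([x, y, z] in m, in the coordinates of the camera as it stood for that picture, good to about 4 mm: a listed point, or the origin of a listed thing).
The state is a dict: "time": time; "q": joint angles; "qd": joint speeds; "joint_efforts": joint torques, N m; "ee_pos": TCP position; "tcp_rot": TCP orientation; "wrist_force": force on the tool from outside, world axes, zero at the start; "torque": the same for the moment, N m; "opening": finger opening in m; "grasp_force": force on a finger pad.
Only numpy, scipy, OpenCV 4.12 (cv2) and the standard library are available. Lean on these libraries where they do the work, as an engineer would, in place of code of your own. Each camera call takes 0.05 s, during which the arm holds its last target. There are 200 camera calls.

TASK

The white case in the wooden catch tray has its blue-framed lid only resting on the two orange end clips. While the case stands in the tray, press the lid down until both ends have snapped fully home; then put the closed case upright on the floor of the grey tote, beside the case already there, without disturbing that one or the other things on the bench, and let go.

Things in the scene. Friction and masses are not known exactly. Their poses are not given: they have to be found in the camera images.
- case: loose white case standing in the tray, a brass cuff inside: 130 mm long (x) by 60 mm wide (y, the way to grip it: flat side walls 0 to 46 mm high); rim at 46 mm; at each end (x = +-54 to +-65 mm) two guide posts rise to 66 mm with an orange sprung clip between them. Origin: centre of the underside, z up. 0.3 to 0.5 kg with lid
- lid: loose lid: blue frame, clear window; plate 106 x 56 x 8 mm with a 16 mm deep plug below that enters the case. Origin: centre of the plate's underside, x along the case. Starts level on the clips, underside 58 mm above the case's underside (12 mm proud); fully home it lies on the rim (underside at 46 mm, top at 54 mm), clips snapped over both end edges. Each end snaps at 5 to 15 N
- lid_end_a (a point): point on the lid's top surface 45 mm from its centre towards the case's +x end; 66 mm above the case's underside at the start, 54 mm when home
- lid_end_b (a point): the same at the -x end
- tray: fixed wooden catch tray, 270 (x) by 240 (y) mm, floor at 8 mm, rim 14 mm high. Origin: centre of its underside. A brush lies in it along its -y side. It may stand on the robot's left or right
- tote: fixed grey open tote, 230 by 230 mm outside, walls 6 mm thick and 55 mm high, floor at 6 mm. Origin: centre of its underside
- tote_space (a point): point on the tote's floor, centre of its free half (tote frame x = 0, y = -45 mm); the case fits there with its length along the tote's x
- done_case: a case like the other, already closed, standing in the tote's +y half with its length along the tote's x; origin: centre of its underside
- brush: 170 mm brush lying in the tray, leave alone
- hammer: 240 mm hammer on the bench, leave alone
- bench_block: 90 x 90 x 22 mm steel block, leave alone
- polish_jar: jar 70 mm across, 75 mm high, leave alone
- flux_bottle: bottle 56 mm across, 140 mm high, leave alone
- file: 240 mm file with wooden handle, leave alone
- findings_bowl: white bowl 100 mm across, 40 mm high, leave alone
Things that resemble listed ones, but are neither listed nor needed, are in the scene too. What is shaped like the lid but green or purple is not meant.

How it is judged (in metres and radians):
On the way, in this order (a step that is already met when the one before it is completed fails the run):
1. both ends of the lid are fully home while the case stands in the tray (z of each of lid_end_a, lid_end_b in the frame of case below 0.0575 m and z of lid in the frame of case above 0.04 m and z of case in the frame of tray below 0.012 m and x of case in the frame of tray between -0.13 and 0.13 m and y of case in the frame of tray between -0.115 and 0.115 m), for 0.2 s.
2. the closed case stands on the floor of the tote (z of each of lid_end_a, lid_end_b in the frame of case below 0.0575 m and z of lid in the frame of case above 0.04 m and x of case in the frame of tote between -0.06 and 0.06 m and y of case in the frame of tote between -0.09 and 0.09 m and z of case in the frame of tote below 0.014 m and angle between case's own z axis and vertical below 0.1 rad), for 0.2 s.
At the end, for the whole second after the job is handed in: The case stands upright (within 0.1 rad) and at rest on the tote's floor, inside its walls, released, with both ends of its lid fully home (within 3.5 mm of their seated height) (all of step 2 and linear speed of case below 0.02 m/s and contact force between the fingers and case below 0.1 N); the robot touches nothing.
It fails at once if the case already in the tote is shifted more than 25 mm or tipped (distance of done_case from where it was at the start of the episode above 0.025 m or angle between done_case's own z axis and vertical above 0.3 rad).
It fails at once if another thing on the bench or in the tray is shifted more than 30 mm (distance of any of brush, hammer, bench_block, polish_jar, flux_bottle, file, findings_bowl from where it was at the start of the episode above 0.03 m).
It also fails if it takes over 50 s, if anything falls off the work surface, if the arm or the gripper's body presses on something with over 40 N, if the wrist force passes 120 N, or if a joint passes its speed limit or range.

## Working session

There is one attempt and no reset: what is moved stays moved. The work goes in short steps, Python scripts to look and compute and a tool call to move; the robot and the scene stay as the last step left them, time stands still between calls to the robot, and variables do not carry over. Pictures are saved under pics/ and viewed, at most 10 in all, crops included, and the job is handed in when it is done.

Besides the shell and the picture viewer there is one more tool, called after "Request:" by a JSON object that holds its "op" and its "data", one argument or row to a line. servo_tool: Moves the arm, as the interface text tells. Its arguments: {"type":"object","properties":{"moves":{"type":"array"},"force":{"type":"number"}},"required":["moves"]}

```bash
mkdir -p pics; cat > h.py <<'E'
import numpy as np, cv2
from workcell import *
def world(cam,p):
    c=calibration(cam); return np.array(c["R"]).T@(np.array(p)-np.array(c["t"]))
def cloud(cam,depth,mask):
    c=calibration(cam); v,u=np.nonzero(mask&(depth>0))
    n=cv2.undistortPoints(np.stack([u,v],1).astype(np.float64)[:,None],np.array(c["camera_matrix"]),np.array(c["dist"]))[:,0]
    d=depth[v,u][:,None]; return (np.hstack([n,np.ones_like(n[:,:1])])*d-np.array(c["t"]))@np.array(c["R"])
def pix(cam,X):
    c=calibration(cam); R=np.array(c["R"]); r,_=cv2.Rodrigues(R)
    return cv2.projectPoints(np.array(X,float).reshape(-1,1,3),r,np.array(c["t"],float),np.array(c["camera_matrix"]),np.array(c["dist"]))[0][:,0]
E
python3 - <<'E'
from h import *
np.set_printoptions(precision=3,suppress=True)
for c in("top","side"):
    im,d=camera(c); cv2.imwrite(f"pics/{c}0.png",im[:,:,::-1]); np.savez(f"{c}0.npz",im=im,d=d)
    for n in("case","lid","lid_end_a","tray","tote","tote_space","done_case","brush","flux_bottle"):
        for m in mark_of(n,c)[:4]: 
            w=world(c,m["xyz"]); print(c,n,round(m["score"],2),w,pix(c,w)[0].round())
print(get_obs(),grasp_offset)
E
```

```text
top case 0.66 [0.503 0.261 0.011] [199. 198.]
top lid 0.94 [0.566 0.018 0.018] [280. 179.]
top lid 0.88 [0.505 0.263 0.063] [195. 196.]
top lid 0.61 [0.231 0.333 0.014] [172. 288.]
top lid_end_a 0.97 [0.554 0.254 0.072] [198. 179.]
top lid_end_a 0.95 [0.605 0.003 0.025] [285. 166.]
top lid_end_a 0.91 [0.221 0.385 0.025] [153. 291.]
top lid_end_a 0.83 [0.52 0.03 0.02] [276. 194.]
top tray 0.92 [0.496 0.236 0.001] [208. 201.]
top tote 0.71 [ 0.492 -0.206  0.   ] [353. 206.]
top tote_space 0.79 [ 0.483 -0.254  0.009] [370. 209.]
top tote_space 0.45 [ 0.497  0.231 -0.001] [210. 200.]
top done_case 0.8 [ 0.485 -0.149  0.006] [335. 207.]
top brush 0.59 [0.485 0.152 0.01 ] [235. 205.]
top flux_bottle 0.61 [ 0.744 -0.104 -0.003] [322. 123.]
top flux_bottle 0.25 [0.505 0.264 0.063] [194. 196.]
side case 0.6 [0.515 0.263 0.006] [249. 174.]
side case 0.48 [ 0.751 -0.106 -0.004] [375. 212.]
side case 0.46 [0.464 0.277 0.074] [232. 160.]
side lid 0.98 [0.234 0.337 0.017] [161. 188.]
side lid 0.76 [0.565 0.012 0.014] [303. 207.]
side lid 0.6 [0.507 0.266 0.064] [246. 160.]
side lid 0.16 [0.514 0.2
[... 297 characters left out ...]
0.491 -0.206 -0.001] [325. 266.]
side tote_space 0.75 [ 0.488 -0.254  0.006] [335. 276.]
side done_case 0.86 [ 0.491 -0.156  0.004] [314. 253.]
side brush 0.72 [0.494 0.15  0.005] [260. 194.]
side flux_bottle 0.6 [ 0.752 -0.109 -0.001] [376. 212.]
{'time': 1.0, 'q': array([68.814,  4.978, 10.08 , 95.099,  0.001, 90.002]), 'qd': array([ 0.055,  0.057,  0.01 , -0.061,  0.002, -0.02 ]), 'joint_efforts': array([ -0.002, -52.012,  46.486,   0.002,  -0.   ,  -0.   ]), 'ee_pos': array([0.199, 0.513, 0.231]), 'tcp_rot': array([179.997,  -0.001, 158.812]), 'wrist_force': array([0.295, 0.002, 0.152]), 'torque': array([ 0.061, -0.036,  0.019]), 'grasp_force': 0.0, 'opening': 0.08503454808087217} 0.0187
```

View pics/top0.png

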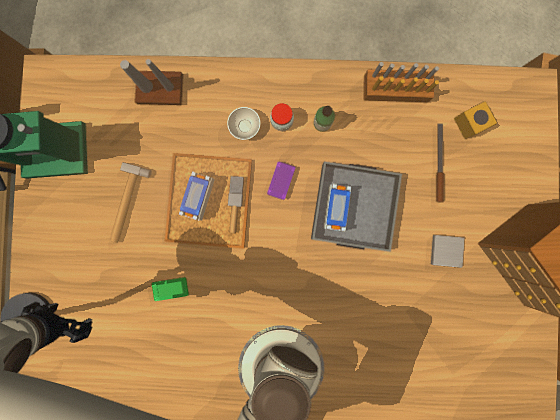

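View pics/side0.png

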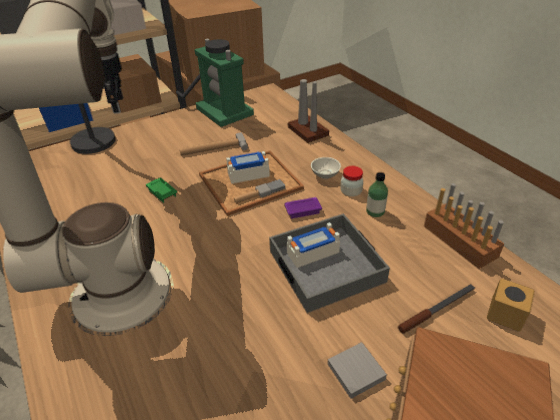

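The two views agree on which lid-shaped thing is which. In the top view:
- The candidate at (195,196) is blue, sits on the white case in the wooden tray, and has its top at 0.07 m, so it fits.
- The purple one at (281,179) and the green one at (171,289) are look-alikes.
- The blue one at (340,207) is done_case in the tote.

The tote's free half is around (370,209).

```bash
python3 - <<'E'
from h import *
np.set_printoptions(precision=4,suppress=True)
crops=[]
for c in("top","side"):
    z=np.load(f"{c}0.npz"); im,d=z["im"],z["d"]
    hsv=cv2.cvtColor(im,cv2.COLOR_RGB2HSV)
    P=cloud(c,d,np.ones(d.shape,bool)); ii=np.nonzero(d>0); H=hsv[ii]
    blue=(H[:,0]>100)&(H[:,0]<125)&(H[:,1]>120)
    for n,x,y,z0,z1 in(("lid",.505,.263,.055,.085),("done",.488,-.152,.045,.075)):
        s=(np.hypot(P[:,0]-x,P[:,1]-y)<.08)&blue; q=P[s]
        zt=np.median(q[:,2]); q=q[(abs(q[:,2]-zt)<.006)]
        (cx,cy),wh,a=cv2.minAreaRect((q[:,:2]*1000).astype(np.float32))
        print(c,n,len(q),"z",zt,"rect",cx,cy,wh,a,"mean",q.mean(0))
    # box of everything above the rim of tray / tote top
    s=(np.hypot(P[:,0]-.505,P[:,1]-.263)<.09)&(P[:,2]>.035)
    print(c,"case>35mm",cv2.minAreaRect((P[s][:,:2]*1000).astype(np.float32)),P[s][:,2].max())
    s=(abs(P[:,0]-.49)<.15)&(abs(P[:,1]+.206)<.15)&(P[:,2]>.047)&(P[:,2]<.062)
    print(c,"tote rim",cv2.minAreaRect((P[s][:,:2]*1000).astype(np.float32)),np.percentile(P[s][:,2],[50,95]))
    s=(abs(P[:,0]-.49)<.06)&(abs(P[:,1]+.26)<.02); print(c,"tote floor z",np.median(P[s][:,2]))
    u,v=map(int,pix(c,[.505,.263,.06])[0]); crops.append(cv2.resize(im[v-30:v+30,u-35:u+35,::-1],(400,343),interpolation=cv2.INTER_CUBIC))
cv2.imwrite("pics/crop.png",np.hstack(crops))
E
```

```text
top lid 87 z 0.07384168350301558 rect 471.4261169433594 259.2133483886719 (40.06561279296875, 75.1567611694336) 30.03590965270996 mean [0.4692 0.2598 0.0741]
top done 352 z 0.05945986935180079 rect 484.3220520019531 -151.6221923828125 (56.14039611816406, 103.01792907714844) 84.14818572998047 mean [ 0.4838 -0.1513  0.0595]
top case>35mm ((505.1757507324219, 262.8351745605469), (59.97600555419922, 129.7669677734375), 74.70569610595703) 0.0792289072124555
top tote rim ((488.7907409667969, -206.83189392089844), (230.1026611328125, 242.60098266601562), 82.65088653564453) [0.0557 0.0609]
top tote floor z 0.005856765829837151
side lid 166 z 0.07124408998952626 rect 508.4278564453125 258.2832946777344 (57.23091506958008, 102.49085235595703) 69.23810577392578 mean [0.5059 0.2535 0.0723]
side done 319 z 0.05968296388608445 rect 488.1318359375 -152.8601531982422 (61.46946334838867, 103.40222930908203) 81.28793334960938 mean [ 0.4879 -0.1564  0.0596]
side case>35mm ((509.6136169433594, 259.9549255371094), (64.63384246826172, 131.20037841796875), 74.9469223022461) 0.07877085702103495
side tote rim ((492.79840087890625, -208.638427734375), (237.61563110351562, 243.73562622070312), 82.19388580322266) [0.0546 0.0607]
side tote floor z 0.006293677975336338
```

View pics/crop.png

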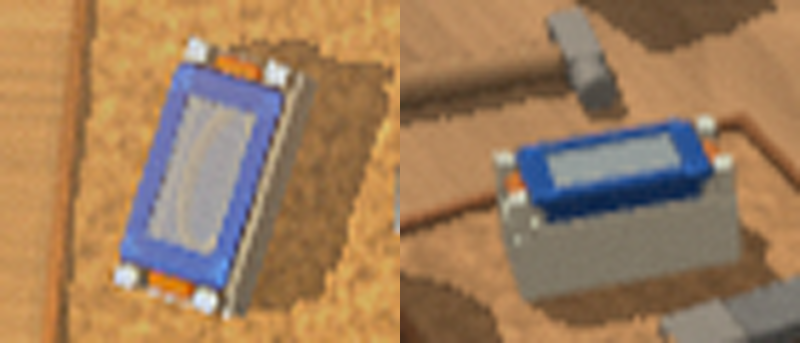

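The crop shows the blue lid sitting proud on the white case, between orange clips (top crop, centre (205,180)). In the tray, the case is at about (0.506, 0.262) with yaw -15.2° and the lid top at 0.073 m. The free tote spot is at about (0.486, -0.253) with yaw -7.5°.

Next I travel over the case with the gripper shut.

Request:
{"op": "servo_tool", "data": {
  "moves": [
    [[0, 0, 0], [-0.02, -0.006, 0], 0],
    [[0, 0, 0], [-0.037, -0.012, 0], 0],
    [[0, 0, 0], [-0.04, -0.013, 0], 0],
    [[0, 0, 0], [-0.04, -0.013, 0], 0],
    [[0, 0, 0], [-0.04, -0.013, 0], 0],
    [[0, 0, 0], [-0.04, -0.013, 0], 0],
    [[0, 0, 0], [-0.04, -0.013, 0], 0],
    [[0, 0, 0], [-0.04, -0.013, 0], 0],
    [[0, 0, 0], [-0.04, -0.013, 0], 0],
    [[0, 0, 0], [-0.04, -0.014, 0], 0],
    [[0, 0, 8.5], [0, 0, 0], 0],
    [[0, 0, 8.5], [0, 0, 0.01], 0]
  ]
}}

```text
time: 2.2
ee_pos: [0.5072, 0.2609, 0.222]
tcp_rot: [179.9, 0.0, 141.3]
wrist_force: [-0.0, 0.3, 0.2]
opening: 0.0001
grasp_force: 0.0
```

Request:
{"op": "servo_tool", "data": {
  "moves": [
    [[0, 0, 8.5], [0, 0, 0.01], 0],
    [[0, 0, 8.5], [0, 0, 0.01], 0],
    [[0, 0, 8.5], [0, 0, 0.01], 0],
    [[0, 0, 8.5], [0, 0, 0.01], 0],
    [[0, 0, 8.5], [0, 0, 0.01], 0],
    [[0, 0, 8.5], [0, 0, 0.01], 0],
    [[0, 0, 8.5], [0, 0, 0.01], 0],
    [[0, 0, 8.5], [0, 0, 0.01], 0],
    [[0, 0, 8.5], [0, 0, 0.01], 0],
    [[0, 0, 8.5], [0, 0, 0], 0],
    [[0, 0, 8.5], [0, 0, 0], 0],
    [[0, 0, 8.5], [0, 0, 0], 0]
  ]
}}

```text
time: 3.4
ee_pos: [0.5058, 0.2618, 0.1312]
tcp_rot: [-180.0, 0.0, 39.5]
wrist_force: [-0.5, -0.2, -0.1]
opening: 0.0003
grasp_force: 0.0
```

Request:
{"op": "servo_tool", "data": {
  "moves": [
    [[0, 0, 8.5], [0, 0, 0], 0],
    [[0, 0, 8.5], [0, 0, 0], 0],
    [[0, 0, 8.5], [0, 0, 0], 0],
    [[0, 0, 8.5], [0, 0, 0], 0],
    [[0, 0, 8.5], [0, 0, 0], 0],
    [[0, 0, 8.5], [0, 0, 0], 0],
    [[0, 0, 4], [0, 0, 0], 0],
    [[0, 0, 0], [0, 0, 0], 0]
  ]
}}

```text
time: 4.2
ee_pos: [0.5501, 0.0671, 0.1313]
tcp_rot: [-171.8, 2.8, 2.8]
wrist_force: [-1.1, 0.1, -0.0]
opening: 0.0
grasp_force: 0.0
```

The last call drifted away from the target pose, so I check the joints.

```bash
python3 -c "
from workcell import *
print(get_obs())"
```

```text
{'time': 4.2, 'q': array([  2.75154651,   7.37623352,   1.25612816,  86.69454094,
         8.19598936, 179.94375166]), 'qd': array([ 3.48321101, -0.2913857 , -0.09488001, -0.54142908,  0.01556638,
        0.1056573 ]), 'joint_efforts': array([-2.28655390e+00, -5.46402133e+01,  4.66226149e+01,  7.15520270e-01,
        4.61370936e-01,  1.05231771e-03]), 'ee_pos': array([0.5501006 , 0.06711451, 0.13133222]), 'tcp_rot': array([-171.80127738,    2.80662622,    2.8072872 ]), 'wrist_force': array([-1.12009055,  0.13165644, -0.04678049]), 'torque': array([-0.12701351, -0.03958624,  0.03010936]), 'grasp_force': 0.0, 'opening': 1.1087051231518408e-05}
```

The joint relation is psi = q1 + 180 − q6, so the turn ran into the joint 6 limit. The right yaw is 164.8° over the case and 172.5° over the tote. I write a helper to work out the moves and turn back.

```bash
cat >> h.py <<'E'
from scipy.spatial.transform import Rotation as Rn
def go(p,psi):
    o=get_obs(); R=Rn.from_euler("xyz",o["tcp_rot"],degrees=True); T=Rn.from_euler("xyz",[180,0,psi],degrees=True)
    v=(R.inv()*T).as_rotvec(degrees=True); d=np.array(p)-o["ee_pos"]
    print("turn",v.round(2),"shift now",R.inv().apply(d).round(4),"shift in target axes",T.inv().apply(d).round(4))
E
python3 -c "
from h import *
go([.506,.262,.14],2.8)
go([.506,.262,.14],30)
go([.506,.262,.14],164.8)"
```

```text
turn [-8.2   2.8  -0.19] shift now [-0.0349 -0.1958  0.0212] shift in target axes [-0.0345 -0.1968 -0.0087]
turn [ -8.71   0.8  -27.34] shift now [-0.0349 -0.1958  0.0212] shift in target axes [ 0.0593 -0.1908 -0.0087]
turn [  -5.8   -10.96 -161.77] shift now [-0.0349 -0.1958  0.0212] shift in target axes [ 0.0937  0.1765 -0.0087]
```

Request:
{"op": "servo_tool", "data": {
  "moves": [
    [[-8.2, 2.8, 0], [0, 0, 0], 0],
    [[0, 0, -8.5], [0, 0, 0], 0],
    [[0, 0, -8.5], [0, 0, 0], 0],
    [[0, 0, -8.5], [0, 0, 0], 0],
    [[0, 0, -8.5], [0, 0, 0], 0],
    [[0, 0, 0], [0.0163, -0.0365, 0], 0],
    [[0, 0, 0], [0.0163, -0.0365, 0], 0],
    [[0, 0, 0], [0.0163, -0.0365, 0], 0],
    [[0, 0, 0], [0.0163, -0.0365, 0], 0],
    [[0, 0, 0], [0.0163, -0.0365, 0], 0],
    [[0, 0, -8.5], [0, 0, 0], 0],
    [[0, 0, -8.5], [0, 0, 0], 0]
  ]
}}

```text
time: 5.4
ee_pos: [0.5, 0.2453, 0.1347]
tcp_rot: [-179.4, -0.7, 56.3]
wrist_force: [0.8, -0.5, 0.1]
opening: 0.0
grasp_force: 0.0
```

Request:
{"op": "servo_tool", "data": {
  "moves": [
    [[0, 0, -8.5], [0, 0, 0], 0],
    [[0, 0, -8.5], [0, 0, 0], 0],
    [[0, 0, -8.5], [0, 0, 0], 0],
    [[0, 0, -8.5], [0, 0, 0], 0],
    [[0, 0, -8.5], [0, 0, 0], 0],
    [[0, 0, -8.5], [0, 0, 0], 0],
    [[0, 0, -8.5], [0, 0, 0], 0],
    [[0, 0, -8.5], [0, 0, 0], 0],
    [[0, 0, -8.5], [0, 0, 0], 0],
    [[0, 0, -8.5], [0, 0, 0], 0],
    [[0, 0, -8.5], [0, 0, 0], 0],
    [[0, 0, 0], [0, 0, 0], 0]
  ]
}}

```text
time: 6.6
ee_pos: [0.5006, 0.2438, 0.1348]
tcp_rot: [179.2, -0.5, 149.4]
wrist_force: [-0.4, 0.0, 0.6]
opening: 0.0001
grasp_force: 0.0
```

```bash
python3 -c "
from h import *
go([.506,.262,.10],164.8); o=get_obs(); print(o['time'],o['q'],o['ee_pos'],o['tcp_rot'])"
```

```text
turn [  0.84  -0.44 -15.36] shift now [0.0043 0.018  0.0351] shift in target axes [-0.0005  0.019   0.0348]
6.6 [25.51413594  4.70286798 -0.88700159 84.08092348  0.8839389  56.08087192] [0.50056959 0.24378287 0.13482026] [179.23352907  -0.54977898 149.43948091]
```

Request:
{"op": "servo_tool", "data": {
  "moves": [
    [[0.42, -0.22, -7.7], [0, 0, 0], 0],
    [[0.42, -0.22, -7.7], [0, 0, 0], 0],
    [[0, 0, 0], [0.019, 0.0095, 0.015], 0],
    [[0, 0, 0], [0.0185, 0.0095, 0.02], 0],
    [[0, 0, 0], [0, 0, 0], 0],
    [[0, 0, 0], [0, 0, 0], 0]
  ]
}}

```text
time: 7.2
ee_pos: [0.4695, 0.2715, 0.0999]
tcp_rot: [-180.0, -0.0, 164.5]
wrist_force: [-0.2, 0.3, 0.1]
opening: -0.0002
grasp_force: 0.0
```

```bash
python3 - <<'E'
from h import *
a=np.radians(-15.2); go(np.array([.506,.262,.10])-.038*np.array([np.cos(a),np.sin(a),0]),164.8); print(get_obs()['ee_pos'])
for c in("top","side"):
    im,d=camera(c); cv2.imwrite(f"pics/{c}1.png",im[:,:,::-1])
im=cv2.imread("pics/side1.png"); u,v=map(int,pix("side",[.47,.27,.08])[0]); cv2.imwrite("pics/crop1.png",cv2.resize(im[v-60:v+60,u-80:u+80],(800,600),interpolation=cv2.INTER_CUBIC))
E
```

```text
turn [-0.03 -0.02 -0.27] shift now [ 0.0003  0.0004 -0.0001] shift in target axes [ 0.0003  0.0004 -0.0001]
[0.4695031  0.27152668 0.09989271]
```

View pics/crop1.png

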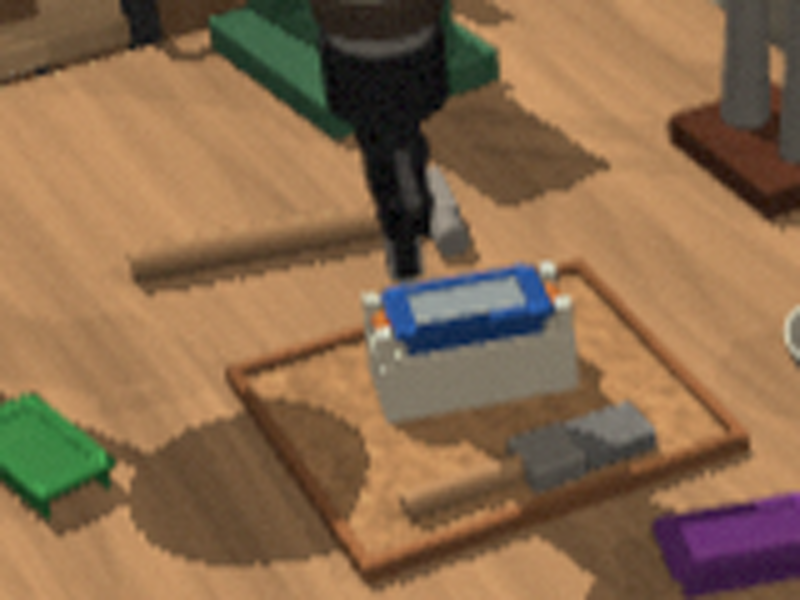

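The fingertip (405,272) hangs above the near end of the lid (395,290), inside the posts. I lower it to touch.

Request:
{"op": "servo_tool", "data": {
  "moves": [
    [[0, 0, 0], [0, 0, 0.012], 0],
    [[0, 0, 0], [0, 0, 0.01], 0],
    [[0, 0, 0], [0, 0, 0.004], 0],
    [[0, 0, 0], [0, 0, 0.002], 0]
  ]
}}

```text
time: 7.7
ee_pos: [0.4702, 0.2707, 0.0716]
tcp_rot: [-180.0, 0.0, 164.6]
wrist_force: [1.3, -1.2, 5.5]
opening: 0.0001
grasp_force: 3.2
```

Request:
{"op": "servo_tool", "data": {
  "moves": [
    [[0, 0, 0], [0, 0, 0.002], 0],
    [[0, 0, 0], [0, 0, 0.002], 0],
    [[0, 0, 0], [0, 0, 0.002], 0],
    [[0, 0, 0], [0, 0, 0.0], 0]
  ]
}}

```text
time: 8.1
ee_pos: [0.4694, 0.2708, 0.0649]
tcp_rot: [-179.9, -0.1, 164.6]
wrist_force: [0.3, -0.1, -0.9]
opening: 0.0001
grasp_force: 0.0
```

Request:
{"op": "servo_tool", "data": {
  "moves": [
    [[0, 0, 0], [0, 0, 0.0015], 0],
    [[0, 0, 0], [0, 0, 0.0015], 0],
    [[0, 0, 0], [0, 0, 0.001], 0],
    [[0, 0, 0], [0, 0, 0], 0]
  ]
}}

```text
time: 8.5
ee_pos: [0.4699, 0.2712, 0.0633]
tcp_rot: [180.0, 0.0, 164.6]
wrist_force: [-4.4, -2.7, 13.7]
opening: 0.0001
grasp_force: 7.1
```

Request:
{"op": "servo_tool", "data": {
  "moves": [
    [[0, 0, 0], [0, 0, 0.0015], 0],
    [[0, 0, 0], [0, 0, 0], 0],
    [[0, 0, 0], [0, 0, -0.01], 0],
    [[0, 0, 0], [0, 0, -0.02], 0],
    [[0, 0, 0], [-0.038, 0, 0], 0],
    [[0, 0, 0], [-0.038, 0, 0], 0],
    [[0, 0, 0], [0, 0, 0.01], 0],
    [[0, 0, 0], [0, 0, 0.006], 0],
    [[0, 0, 0], [0, 0, 0.002], 0]
  ]
}}

```text
time: 9.4
ee_pos: [0.5427, 0.2508, 0.0718]
tcp_rot: [-179.9, -0.0, 164.6]
wrist_force: [1.3, -2.5, 7.9]
opening: -0.0002
grasp_force: 3.4
```

Request:
{"op": "servo_tool", "data": {
  "moves": [
    [[0, 0, 0], [0, 0, 0.002], 0],
    [[0, 0, 0], [0, 0, 0.002], 0],
    [[0, 0, 0], [0, 0, 0.002], 0],
    [[0, 0, 0], [0, 0, 0.002], 0]
  ]
}}

```text
time: 9.8
ee_pos: [0.5429, 0.2513, 0.065]
tcp_rot: [180.0, 0.1, 164.6]
wrist_force: [1.9, -0.3, 2.2]
opening: -0.0002
grasp_force: 1.1
```

Request:
{"op": "servo_tool", "data": {
  "moves": [
    [[0, 0, 0], [0, 0, 0.002], 0],
    [[0, 0, 0], [0, 0, 0.0015], 0],
    [[0, 0, 0], [0, 0, 0.0015], 0],
    [[0, 0, 0], [0, 0, 0], 0]
  ]
}}

```text
time: 10.2
ee_pos: [0.5426, 0.2514, 0.062]
tcp_rot: [179.9, 0.0, 164.6]
wrist_force: [-7.9, -3.5, 21.1]
opening: -0.0002
grasp_force: 11.2
```

That end is at 0.062 m, which is home. I press the first end again to check it.

Request:
{"op": "servo_tool", "data": {
  "moves": [
    [[0, 0, 0], [0, 0, -0.01], 0],
    [[0, 0, 0], [0, 0, -0.012], 0],
    [[0, 0, 0], [0.038, 0, 0], 0],
    [[0, 0, 0], [0.038, 0, 0], 0],
    [[0, 0, 0], [0, 0, 0.012], 0],
    [[0, 0, 0], [0, 0, 0.006], 0],
    [[0, 0, 0], [0, 0, 0.003], 0],
    [[0, 0, 0], [0, 0, 0.002], 0],
    [[0, 0, 0], [0, 0, 0], 0]
  ]
}}

```text
time: 11.1
ee_pos: [0.4694, 0.2714, 0.0618]
tcp_rot: [179.9, -0.1, 164.6]
wrist_force: [-19.9, -4.2, 33.7]
opening: 0.0
grasp_force: 17.1
```

Both ends are home. I lift clear, open the gripper and look again.

Request:
{"op": "servo_tool", "data": {
  "moves": [
    [[0, 0, 0], [0, 0, -0.01], 0],
    [[0, 0, 0], [0, 0, -0.04], 100],
    [[0, 0, 0], [0, 0, -0.04], 100],
    [[0, 0, 0], [0.04, -0.02, -0.02], 100],
    [[0, 0, 0], [0.04, -0.03, 0], 100],
    [[0, 0, 0], [0, 0, 0], 100]
  ]
}}

```text
time: 11.7
ee_pos: [0.3762, 0.2423, 0.169]
tcp_rot: [-180.0, -0.1, 164.6]
wrist_force: [1.9, 0.7, -0.5]
opening: 0.072
grasp_force: 0.0
```

```bash
cat > m.py <<'E'
from h import *
def case(x,y,n):
  for c in("top","side"):
    im,d=camera(c); cv2.imwrite(f"pics/{c}{n}.png",im[:,:,::-1])
    P=cloud(c,d,np.ones(d.shape,bool))
    s=(np.hypot(P[:,0]-x,P[:,1]-y)<.09)&(P[:,2]>.035)&(P[:,2]<.085)
    print(c,"case>35mm",cv2.minAreaRect((P[s][:,:2]*1000).astype(np.float32)),P[s][:,2].max())
    for m in mark_of("lid_end_a",c)[:5]: print(round(m["score"],2),world(c,m["xyz"]).round(4))
E
python3 - <<'E'
from m import *
case(.505,.263,2); go([.506,.262,.17],164.8); print(get_obs()['time'])
im=cv2.imread("pics/side2.png"); u,v=map(int,pix("side",[.5,.26,.06])[0]); a=cv2.resize(im[v-40:v+40,u-50:u+50],(400,320),interpolation=cv2.INTER_CUBIC)
im=cv2.imread("pics/top2.png"); u,v=map(int,pix("top",[.5,.26,.06])[0]); b=cv2.resize(im[v-40:v+40,u-50:u+50],(400,320),interpolation=cv2.INTER_CUBIC)
cv2.imwrite("pics/crop2.png",np.hstack([a,b]))
E
```

```text
top case>35mm ((505.5113220214844, 263.0633239746094), (61.21149444580078, 130.29905700683594), 74.20442962646484) 0.078178122022993
0.8 [0.6029 0.0048 0.0262]
0.69 [0.5554 0.2533 0.0636]
0.62 [0.5208 0.0298 0.0194]
0.59 [0.4628 0.2739 0.0681]
side case>35mm ((509.6221923828125, 260.44482421875), (68.5477523803711, 131.319580078125), 74.57191467285156) 0.07813423618923246
0.97 [0.2261 0.3826 0.0205]
0.82 [0.5558 0.2541 0.0617]
0.74 [0.467  0.2776 0.0607]
0.71 [0.6073 0.0013 0.0266]
0.68 [0.5204 0.0288 0.0233]
turn [-0.   -0.01 -0.23] shift now [-0.1163  0.0504 -0.0018] shift in target axes [-0.1165  0.0499 -0.0018]
11.9
```

View pics/crop2.png

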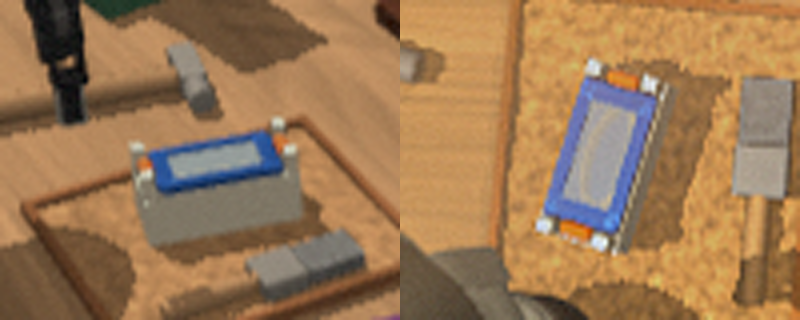

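The lid is seated level below the post tops (side crop, (215,160)) and the case has not moved. I go over it, check the pose, then lower.

Request:
{"op": "servo_tool", "data": {
  "moves": [
    [[0, 0, 0], [-0.038, 0.017, 0], 100],
    [[0, 0, 0], [-0.039, 0.017, 0], 100],
    [[0, 0, 0], [-0.0393, 0.0164, 0], 100],
    [[0, 0, 0], [0, 0, 0.03], 100],
    [[0, 0, 0], [0, 0, 0.03], 100],
    [[0, 0, 0], [0, 0, 0.01], 100],
    [[0, 0, 0], [0, 0, 0], 100]
  ]
}}

```text
time: 12.6
ee_pos: [0.5047, 0.2614, 0.0962]
tcp_rot: [-179.8, -0.2, 164.6]
wrist_force: [-0.2, -0.2, -0.5]
opening: 0.0857
grasp_force: 0.0
```

```bash
python3 -c "
from h import *
go([.506,.262,.021],164.6); print(get_obs()['opening'])"
```

```text
turn [-0.16 -0.18 -0.02] shift now [-0.0013  0.0011  0.0751] shift in target axes [-0.0011  0.0009  0.0752]
0.0857435031933821
```

Request:
{"op": "servo_tool", "data": {
  "moves": [
    [[0, 0, 0], [-0.001, 0.001, 0.02], 100],
    [[0, 0, 0], [0, 0, 0.02], 100],
    [[0, 0, 0], [0, 0, 0.02], 100],
    [[0, 0, 0], [0, 0, 0.01], 100],
    [[0, 0, 0], [0, 0, 0.005], 100],
    [[0, 0, 0], [0, 0, 0], 100]
  ]
}}

```text
time: 13.2
ee_pos: [0.5064, 0.2627, 0.0238]
tcp_rot: [180.0, 0.0, 164.6]
wrist_force: [0.5, 0.9, 0.3]
opening: 0.0854
grasp_force: 0.0
```

Request:
{"op": "servo_tool", "data": {
  "moves": [
    [[0, 0, 0], [0, 0, 0], 50],
    [[0, 0, 0], [0, 0, 0], 40],
    [[0, 0, 0], [0, 0, 0], 40],
    [[0, 0, 0], [0, 0, 0], 40],
    [[0, 0, 0], [0, 0, 0], 40],
    [[0, 0, 0], [0, 0, 0], 40]
  ],
  "force": 40
}}

```text
time: 13.8
ee_pos: [0.5069, 0.2631, 0.0247]
tcp_rot: [179.9, 0.1, 164.6]
wrist_force: [-0.0, 0.8, 5.5]
opening: 0.0591
grasp_force: 45.6
```

Gripped at 59 mm. I lift.

Request:
{"op": "servo_tool", "data": {
  "moves": [
    [[0, 0, 0], [0, 0, -0.008], 40],
    [[0, 0, 0], [0, 0, -0.015], 40],
    [[0, 0, 0], [0, 0, -0.02], 40],
    [[0, 0, 0], [0, 0, -0.03], 40],
    [[0, 0, 0], [0, 0, -0.03], 40],
    [[0, 0, 0], [0, 0, -0.03], 40],
    [[0, 0, 0], [0, 0, -0.01], 40],
    [[0, 0, 0], [0, 0, 0], 40]
  ]
}}

```text
time: 14.6
ee_pos: [0.5068, 0.2629, 0.1679]
tcp_rot: [179.9, 0.1, 164.6]
wrist_force: [1.4, 0.9, -5.4]
opening: 0.0591
grasp_force: 44.6
```

```bash
python3 -c "
from h import *
go([.486,-.253,.165],172.5); print(get_obs()['q'])"
```

```text
turn [ 0.08  0.1  -7.9 ] shift now [-0.1169 -0.5029  0.0023] shift in target axes [-0.0467 -0.5142  0.0029]
[2.74114570e+01 6.87550536e+00 5.11563209e+00 8.81087719e+01
 2.09088155e-03 4.28139820e+01]
```

Request:
{"op": "servo_tool", "data": {
  "moves": [
    [[0, 0, 0], [-0.004, -0.018, 0], 40],
    [[0, 0, 0], [-0.007, -0.03, 0], 40],
    [[0, 0, 0], [-0.009, -0.038, 0], 40],
    [[0, 0, 0], [-0.009, -0.038, 0], 40],
    [[0, 0, 0], [-0.009, -0.038, 0], 40],
    [[0, 0, 0], [-0.009, -0.038, 0], 40],
    [[0, 0, 0], [-0.009, -0.038, 0], 40],
    [[0, 0, 0], [-0.009, -0.038, 0], 40],
    [[0, 0, 0], [-0.009, -0.038, 0], 40],
    [[0, 0, 0], [-0.009, -0.038, 0], 40],
    [[0, 0, -4], [-0.009, -0.038, 0], 40],
    [[0, 0, -3.9], [-0.008, -0.035, 0], 40]
  ]
}}

```text
time: 15.8
ee_pos: [0.4905, -0.1758, 0.1644]
tcp_rot: [180.0, -0.2, 172.6]
wrist_force: [0.2, 1.1, -4.1]
opening: 0.059
grasp_force: 44.8
```

```bash
python3 -c "
from h import *
go([.486,-.253,.165],172.5); print(get_obs()['q'])"
```

```text
turn [ 0.01 -0.18  0.11] shift now [-0.0055 -0.0772 -0.0006] shift in target axes [-0.0056 -0.0771 -0.0006]
[-1.96992514e+01  3.43158445e-01 -2.13759613e+00  8.77011876e+01
 -3.11064298e-02 -1.23134094e+01]
```

Request:
{"op": "servo_tool", "data": {
  "moves": [
    [[0, 0, 0], [-0.002, -0.035, 0], 40],
    [[0, 0, 0], [-0.002, -0.03, 0], 40],
    [[0, 0, 0], [-0.0015, -0.012, 0], 40],
    [[0, 0, 0], [0, 0, 0], 40],
    [[0, 0, 0], [0, 0, 0], 40]
  ]
}}

```text
time: 16.3
ee_pos: [0.487, -0.2504, 0.1652]
tcp_rot: [180.0, -0.1, 172.5]
wrist_force: [-0.2, 0.7, -4.9]
opening: 0.0587
grasp_force: 45.0
```

```bash
python3 - <<'E'
from h import *
go([.486,-.253,.055],172.5)
ims=[]
for c in("top","side"):
    im,d=camera(c)
    u,v=map(int,pix(c,[.486,-.21,.1])[0]); ims.append(cv2.resize(im[v-75:v+75,u-75:u+75,::-1],(400,400),interpolation=cv2.INTER_CUBIC))
    for n in("tote_space","case","lid_end_a"):
        for m in mark_of(n,c)[:4]: print(c,n,round(m["score"],2),world(c,m["xyz"]).round(4))
cv2.imwrite("pics/crop3.png",np.hstack(ims))
E
```

```text
turn [ 0.05 -0.13 -0.03] shift now [ 0.0004 -0.0028  0.1102] shift in target axes [ 0.0006 -0.0027  0.1102]
top tote_space 0.84 [ 0.4842 -0.2541  0.0024]
top case 0.56 [ 0.4862 -0.2537  0.1481]
top lid_end_a 0.86 [ 0.4409 -0.2438  0.2064]
top lid_end_a 0.86 [0.2406 0.2965 0.0206]
top lid_end_a 0.8 [ 0.5335 -0.2545  0.203 ]
top lid_end_a 0.76 [0.5171 0.0281 0.0235]
side tote_space 0.93 [ 0.484  -0.257   0.0027]
side case 0.82 [ 0.494  -0.2536  0.1491]
side case 0.43 [ 0.4451 -0.24    0.2037]
side lid_end_a 0.96 [0.6098 0.001  0.0229]
side lid_end_a 0.79 [0.225  0.3834 0.018 ]
side lid_end_a 0.75 [0.2381 0.288  0.0262]
side lid_end_a 0.73 [0.523  0.0279 0.0237]
```

View pics/crop3.png

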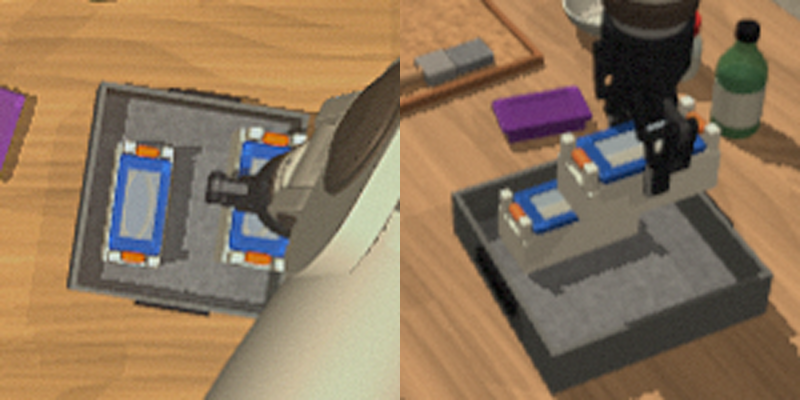

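The held case is level and closed over the free half (side crop, (640,170)). Its underside is at 0.149 m and there is a gap to done_case (top crop, (140,205)). I lower it.

Request:
{"op": "servo_tool", "data": {
  "moves": [
    [[0, 0, 0], [0, -0.003, 0.015], 40],
    [[0, 0, 0], [0, 0, 0.03], 40],
    [[0, 0, 0], [0, 0, 0.03], 40],
    [[0, 0, 0], [0, 0, 0.03], 40],
    [[0, 0, 0], [0, 0, 0.02], 40],
    [[0, 0, 0], [0, 0, 0.01], 40],
    [[0, 0, 0], [0, 0, 0.004], 40],
    [[0, 0, 0], [0, 0, 0], 40]
  ]
}}

```text
time: 17.5
ee_pos: [0.4872, -0.2539, 0.0273]
tcp_rot: [-180.0, -0.0, 172.5]
wrist_force: [0.3, -0.2, -3.1]
opening: 0.0592
grasp_force: 44.9
```

Request:
{"op": "servo_tool", "data": {
  "moves": [
    [[0, 0, 0], [0, 0, 0.001], 40],
    [[0, 0, 0], [0, 0, 0.001], 40],
    [[0, 0, 0], [0, 0, 0], 40]
  ]
}}

```text
time: 17.8
ee_pos: [0.4876, -0.254, 0.0259]
tcp_rot: [-180.0, 0.0, 172.5]
wrist_force: [0.2, 1.5, -4.0]
opening: 0.0593
grasp_force: 44.9
```

Request:
{"op": "servo_tool", "data": {
  "moves": [
    [[0, 0, 0], [0, 0, 0.001], 40],
    [[0, 0, 0], [0, 0, 0.001], 40],
    [[0, 0, 0], [0, 0, 0.001], 40],
    [[0, 0, 0], [0, 0, 0], 40]
  ]
}}

```text
time: 18.2
ee_pos: [0.4873, -0.2538, 0.0227]
tcp_rot: [-180.0, -0.0, 172.5]
wrist_force: [-2.1, -0.1, 1.5]
opening: 0.0594
grasp_force: 45.6
```

Touching down (the force changed sign). I release gently to about 76 mm, then lift.

Request:
{"op": "servo_tool", "data": {
  "moves": [
    [[0, 0, 0], [0, 0, 0], 75],
    [[0, 0, 0], [0, 0, 0], 85],
    [[0, 0, 0], [0, 0, 0], 90],
    [[0, 0, 0], [0, 0, 0], 90],
    [[0, 0, 0], [0, 0, -0.01], 90],
    [[0, 0, 0], [0, 0, -0.02], 90],
    [[0, 0, 0], [0, 0, -0.03], 90],
    [[0, 0, 0], [0, 0, -0.04], 90],
    [[0, 0, 0], [0, 0, -0.05], 90],
    [[0, 0, 0], [0.04, 0, -0.02], 90],
    [[0, 0, 0], [0.04, 0, 0], 90],
    [[0, 0, 0], [0, 0, 0], 90]
  ]
}}

```text
time: 19.4
ee_pos: [0.4052, -0.2429, 0.1947]
tcp_rot: [-179.9, 0.1, 172.4]
wrist_force: [1.0, -0.4, 0.3]
opening: 0.0771
grasp_force: 0.0
```

```bash
python3 - <<'E'
from m import *
case(.486,-.253,4); o=get_obs(); print(o['time'],o['wrist_force'],o['opening'])
ims=[]
for c in("top","side"):
    im=cv2.imread(f"pics/{c}4.png")
    for m in mark_of("done_case",c)[:2]+mark_of("case",c)[:3]: print(c,round(m["score"],2),world(c,m["xyz"]).round(4))
    u,v=map(int,pix(c,[.486,-.21,.05])[0]); ims.append(cv2.resize(im[v-70:v+70,u-70:u+70],(400,400),interpolation=cv2.INTER_CUBIC))
cv2.imwrite("pics/crop4.png",np.hstack(ims))
E
```

```text
top case>35mm ((487.3033142089844, -243.33807373046875), (157.88565063476562, 130.57566833496094), 83.29869079589844) 0.0775227749805834
0.95 [ 0.5358 -0.2586  0.0602]
0.89 [0.2239 0.387  0.0252]
0.86 [0.2408 0.2962 0.0232]
0.67 [ 0.4421 -0.2484  0.0652]
0.55 [0.5192 0.0284 0.0219]
side case>35mm ((490.28863525390625, -246.20733642578125), (160.5366973876953, 131.13656616210938), 82.63410949707031) 0.07565516515340338
0.95 [ 0.4465 -0.2437  0.0571]
0.83 [0.24   0.2894 0.0254]
0.73 [ 0.5377 -0.2615  0.0594]
0.71 [0.2295 0.3835 0.0209]
0.55 [0.5218 0.0251 0.0283]
19.6 [-0.24966212  0.10823061  0.07403177] 0.07681645743985677
top 0.58 [ 0.4828 -0.1481  0.0062]
top 0.71 [ 0.489  -0.2583  0.0089]
top 0.41 [ 0.4406 -0.2479  0.0637]
side 0.62 [ 0.4883 -0.1568  0.0061]
side 0.98 [ 0.4947 -0.2533  0.0055]
```

View pics/crop4.png

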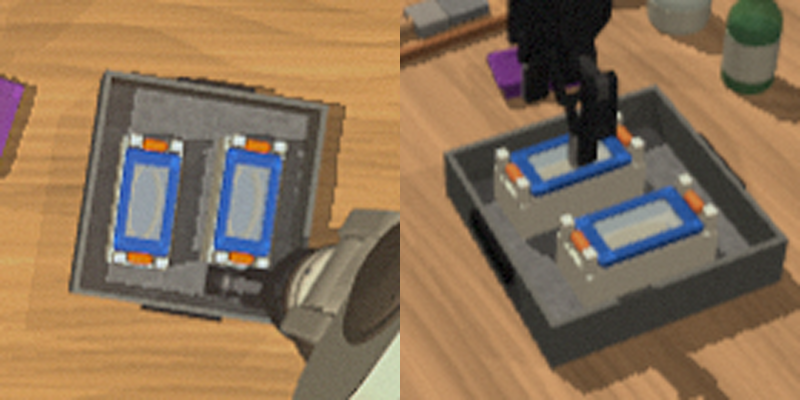

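Both cases stand side by side in the tote (top crop, (145,205) and (250,205)). The new one is closed, upright and released at floor height (lid top about 0.06 m), and the gripper is clear. I hand in.

```bash
python3 -c "
from workcell import *
print(job_done())"
```

```text
the job is handed in; nothing more can be done
None
```

The lid was pressed home at both ends, the closed case was set upright in the free half of the tote and released, and the job was handed in at about 19.7 s; no verdict was shown.

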